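Balance the inspection camera arm and set its tilt

TASK

The inspection camera's arm sags because its counterweight is off: take the slotted counterweight and slip it, open side down, over the rod at the arm's tail so that it hangs there by itself. Then tilt the arm by its handle until the beam is in line with the set pointer, let go, and watch for a second that it stays there. Leave the pointer and the other things on the bench where they are.

Things in the scene. Friction and masses are not known exactly. Their poses are not given: they have to be found in the camera images.
- stand: Fixed camera stand: dark base plate 150 x 130 x 12 mm, grey post 189 mm high. Origin on the table under the hinge. x: along the hinge axis; y: along the level arm to the camera (nose); z up. Post, white scale disc (124 mm across) and pointer lie on the +x side of the beam; rod and handle stick out on its -x side, nearer the robot.
- pivot (a point): Point on the hinge axis in the middle of the beam's thickness, 165 mm above the table; axes as the stand's.
- beam (a point): The pivot point, fixed to the arm: y runs along the beam to the camera end, x along the hinge. Flat dark steel bar 12 mm thick (x), 24 mm high, from 120 mm behind the hinge (tail) to 200 mm ahead (nose); black camera and ring light on the +x side of the nose.
- boom (a joint): Beam tilt in rad: 0 level, positive camera end up; stops at -0.40 and +0.55. Friction hinge, about 0.24 N m. Without the counterweight the camera end is about 0.6 N m too heavy: the arm sags to its stop at -0.40 and falls back there when released. With it on the rod the arm is nearly balanced and stays at any angle.
- pointer (a joint): Tilt of the set pointer in rad, same zero and sense as the arm. It is the wanted tilt. Very stiff; leave it.
- pointer_tip (a point): Tip of the set pointer, a flat brass needle 8 mm wide that turns on the hinge axis in front of the white scale disc (the side away from the robot); the tip is 127 mm from the axis and points to the camera end.
- pointer_line (a point): Point on the hinge axis fixed to the pointer; its y axis runs along the needle to the tip.
- rod (a point): Middle of the free part of the tail rod, 110 mm behind the hinge. Steel rod 10 mm in diameter along x of this point (fixed to the arm, axes as beam; x always level), sticking out of the beam's -x face: free from +39 mm (beam face) to -39 mm (an end disc 24 mm across) along x.
- handle (a point): Handle: black round pin 12 mm in diameter, 70 mm long, at the camera end of the beam, 190 mm from the hinge axis, sticking out of the beam's -x face along x. The point is on the pin's axis, 40 mm from the beam's face and 46 mm from the hinge pivot along -x; axes as beam.
- weight: Slotted steel counterweight, 0.5 kg, loose, standing on two legs. Upside-down U: 60 mm wide (y) up to 40 mm high, 40 mm above, 30 mm deep (x), 88 mm high; slot along x, 24 mm wide, open below, two lips 14-22 mm above the feet narrow it to 16 mm. On top a black grip tab 26 (x) x 14 (y) mm, 42 mm high. Origin: centre of underside; z up. Same under a half turn.
- seat (a point): Point in the counterweight 65 mm above its feet where the rod's axis lies when it hangs on the rod: the slot's roof is an upturned V that centres the rod there.
- block_weight: Plain solid steel weight without slot, of the same outline and size with the same grip tab, 0.8 kg: not the one to use; leave it. Origin: centre of the underside.
- board: Green circuit board 130 x 120 mm, 4 mm thick, on the table under the camera. Leave it. Origin: centre of the underside.
- spare_lens: Spare lens, black, 44 mm across, 42 mm high. Leave it. Origin: centre of the underside.
- reel: Flat grey component reel 170 mm across, 14 mm high. Leave it. Origin: centre of the underside.
- driver: Screwdriver 160 mm long lying on the table. Leave it.
- flux: White bottle 52 mm across, 110 mm high. Leave it. Origin: centre of the underside.

How it is judged:
By the outcome, as a careful person would: the job done as asked, in the order asked, and still so for the second after the job is handed in, with the robot touching nothing.
It also fails if it takes over 54 s, if anything falls off the work surface, if the arm or the gripper's body presses on something with over 40 N, if the wrist force passes 120 N, or if a joint passes its speed limit or range.

ROBOT

A 6-joint arm with a two-finger parallel gripper is mounted at the origin on the work surface. World frame = base frame: x ahead of the robot, y to its left, z up, the work surface at z = 0. Lengths are in m, angles in rad, forces in N, time in s.
With the tool pointing down it reaches from about 0.275 to 0.875 m from the base axis. Payload 12.5 kg.
Tool frame: the origin (TCP) lies on the centre line of the jaws, within the pads' length; the fingertips stand r.finger_overhang ahead of it and the grasp point (between the pads) lies 3 mm ahead of it (r.finger_overhang is the distance from the TCP to the fingertips, in m); z points along the fingers, y is the direction in which the jaws open and shut (so a half turn about z gives the same grasp; the last joint's range is limited). The gripper opens to 85 mm and grips with 20 to 120 N. Pads are 22 mm wide; open, the fingers measure 114 mm over their backs; the gripper's body (76 mm by 85 mm) begins 54 mm behind the grasp point. The pads swing forward as they close: fully open they stand 13 mm farther back than shut.
Start: joints at [-1.428, 0.351, 1.652, -0, 1.139, -0.085], TCP at [0.124, -0.536, 0.214] pointing down, gripper open.
Joint ranges: [-2.75, 2.75], [-0.79, 2.1], [0.01, 2.65], [-1.57, 4.71], [0.07, 3.14], [-2.87, 2.87]. Speed limits (rad/s): [2.22, 2.22, 2.79, 3.14, 3.14, 3.14].

INTERFACE

Orientations are given as a unit quaternion [x, y, z, w].
In Python, from cell import r, optics gives the robot as it stands. The module is installed in compiled form; this text tells all that it offers. Calls block until the motion is done:
- r.move_to(position, orientation): joint-space move of the TCP to a pose.
- r.move_linear(position, rot=None, vel=0.15): straight line of the TCP; rot=None keeps the orientation; vel is the mean speed in m/s.
- r.set_joints(angles): joint-space move.
- r.set_gripper(opening, squeeze=None): opening from 0.0 (shut) to 1.0 (fully open); squeeze is the grip in N (None keeps the last); returns when the fingers have stopped.
- r.sleep(seconds).
- r.inverse_kinematics(position, orientation): joint angles nearest the present ones, or None.
- optics.get_image(name): name is "side" or "top"; returns a dict with "pixels" (480x640x3 uint8, red, green, blue), "depth" (480x640 float32, m along the optical axis (not along the pixel's ray), 0 where there is no reading), "fx", "fy", "cx", "cy" (pixels), "camera_from_world" (4x4, takes a point from world to camera coordinates). Camera axes: x right, y down, z forward; pixel columns grow to the right and rows downward; lengths in m; the calibration is good to about 2 mm. A picture is of the moment at which its call begins.
A pose or a line that the arm cannot do raises r.PlanningError and nothing moves.
- r.hand_in(): hands the job in, once; it reports no verdict.
Readings, each from a call of its own:
- r.current_t(): time.
- r.current_q(): joint angles.
- r.current_qvel(): joint speeds.
- r.current_effort(): joint torques, N m.
- r.current_tool_pos(): TCP position.
- r.current_ee_rot(): TCP orientation.
- r.current_contact_force(): force on the tool from outside, world axes, zero at the start.
- r.current_torque(): the same for the moment, N m.
- r.current_opening(): opening from 0.0 (shut) to 1.0 (fully open).
Only numpy, scipy, OpenCV 4.12 (cv2) and the standard library are available. Lean on these libraries where they do the work, as an engineer would, in place of code of your own. Each camera call takes 0.05 s, during which the arm holds its last target. There are 200 camera calls.

## Working session

There is one attempt and no reset: what is moved stays moved. The work goes in short steps, each a Python script; the robot and the scene stay as the last script left them, time stands still between calls to the robot, and variables do not carry over. Pictures are saved under pics/ and viewed, about 8 in all and at most 12, crops included, and the job is handed in when it is done.

```bash
mkdir -p pics; cat > h.py <<'E'
import numpy as np, cv2
from cell import r, optics
def grab(n,tag):
    d=optics.get_image(n); cv2.imwrite(f'pics/{tag}.png',d['pixels'][:,:,::-1]); np.savez(f'pics/{tag}.npz',**d); return d
def load(tag): return dict(np.load(f'pics/{tag}.npz'))
def xyz(d):
    v,u=np.mgrid[:480,:640]; z=d['depth']
    p=np.stack([(u-d['cx'])/d['fx']*z,(v-d['cy'])/d['fy']*z,z,np.ones_like(z)],-1)
    w=p@np.linalg.inv(d['camera_from_world']).T
    w[z==0]=np.nan
    return w[...,:3]
def ray(d,u,v):
    T=np.linalg.inv(d['camera_from_world']); k=T[:3,:3]@[(u-d['cx'])/d['fx'],(v-d['cy'])/d['fy'],1]
    return T[:3,3],k
E
python3 - <<'E'
from h import *
for n in('side','top'):
    d=grab(n,n+'0'); print(n,d['fx'],d['cx'],d['cy'],np.linalg.inv(d['camera_from_world']).round(3))
print(r.finger_overhang,r.current_t(),r.current_ee_rot())
E
```

```text
side 461.37833713432406 318.93827277935236 230.96848595973026 [[ 0.984 -0.136  0.117  0.472]
 [-0.18  -0.753  0.633 -0.533]
 [ 0.002 -0.644 -0.765  0.863]
 [ 0.     0.     0.     1.   ]]
top 583.2203779903064 320.07229775723096 229.56730907689357 [[-0.014 -0.988  0.153  0.39 ]
 [-1.     0.015  0.011  0.07 ]
 [-0.013 -0.153 -0.988  1.463]
 [ 0.     0.     0.     1.   ]]
0.022 0.1 [ 9.93521457e-01  1.13643445e-01 -1.27550651e-05 -5.31432286e-04]
```

View pics/side0.png

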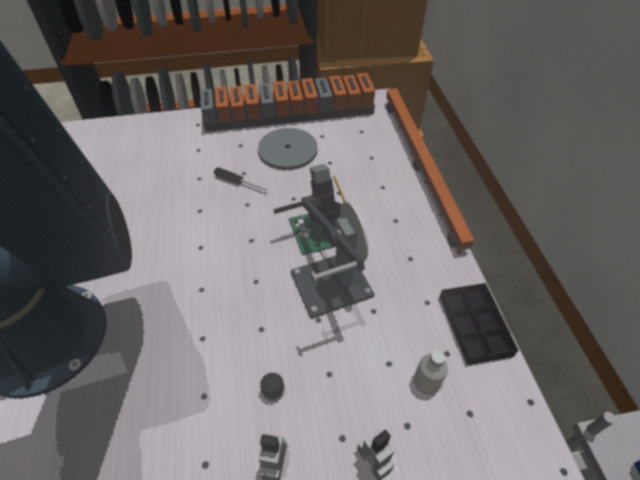

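View pics/top0.png

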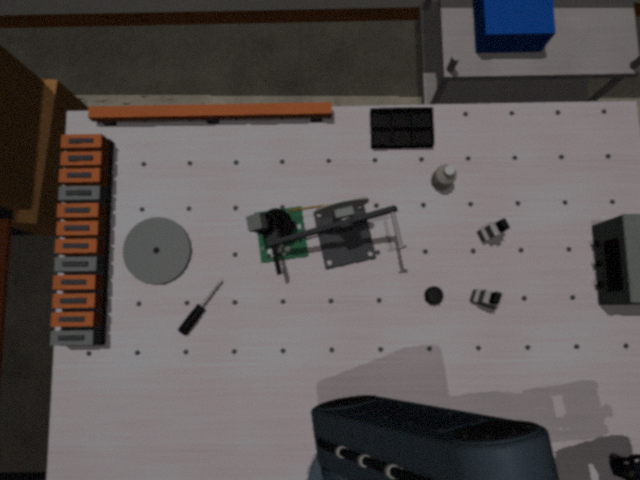

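The two weights are at side (270,455) and (380,455), which is top (487,298) and (493,230). The stand is at side (330,250) and top (345,232), with the beam running from upper-right tail (395,209) to nose (260,225). I'll zoom in to tell the weights apart and measure.

```bash
python3 - <<'E'
from h import *
s,t=load('side0'),load('top0')
c=lambda d,x,y,w,h:cv2.resize(np.ascontiguousarray(d['pixels'][y:y+h,x:x+w,::-1]),(400,300),interpolation=cv2.INTER_CUBIC)
im=np.vstack([np.hstack([c(s,240,400,160,80) if 0 else c(s,250,405,150,75),c(t,460,210,80,110)]),np.hstack([c(s,260,150,140,150),c(t,230,190,190,100)])])
cv2.imwrite('pics/c0.png',np.clip(im*1.6,0,255).astype(np.uint8))
for n,d,rois in(('side',s,[(255,430,35,50),(360,425,40,55)]),('top',t,[(468,283,36,28),(474,215,38,32)])):
    W=xyz(d)
    for x,y,w,h in rois:
        P=W[y:y+h,x:x+w].reshape(-1,3); C=d['pixels'][y:y+h,x:x+w].reshape(-1,3)
        P_=P[P[:,2]>.012]
        print(n,x,y,len(P_),'maxz',np.nanpercentile(P_[:,2],98).round(4))
        for lo,hi in((.03,.06),(.075,.1),(.115,.15)):
            q=P[(P[:,2]>lo)&(P[:,2]<hi)]
            if len(q)>5:
                (cx,cy),(a,b),an=cv2.minAreaRect((q[:,:2]*1000).astype(np.float32))
                print('  ',lo,len(q),q[:,:2].mean(0).round(4),np.median(q[:,2]).round(4),'rect',round(cx,1),round(cy,1),round(a,1),round(b,1),round(an,1))
E
```

```text
side 255 430 1041 maxz 0.1311
   0.03 272 [ 0.4336 -0.3323] 0.0401 rect 435.9 -315.1 60.9 30.3 69.8
   0.075 340 [ 0.4358 -0.3228] 0.0878 rect 435.9 -315.1 40.8 30.4 69.9
   0.115 210 [ 0.4362 -0.317 ] 0.1294 rect 435.7 -315.5 14.3 26.0 68.8
side 360 425 1071 maxz 0.131
   0.03 259 [ 0.606  -0.3561] 0.04 rect 604.1 -342.4 30.5 60.3 24.4
   0.075 390 [ 0.6026 -0.3469] 0.0876 rect 604.3 -342.3 30.9 40.4 24.1
   0.115 206 [ 0.6034 -0.3439] 0.1293 rect 604.4 -342.5 26.3 14.4 22.2
top 468 283 451 maxz 0.1314
   0.03 118 [ 0.4381 -0.2975] 0.0414 rect 435.0 -314.3 61.5 30.7 67.0
   0.075 143 [ 0.4363 -0.3079] 0.0866 rect 436.5 -314.9 42.0 31.3 70.5
   0.115 88 [ 0.4359 -0.3136] 0.1282 rect 435.7 -314.3 15.0 25.2 69.0
top 474 215 384 maxz 0.1321
   0.03 96 [ 0.5948 -0.3212] 0.0409 rect 600.8 -333.7 29.6 44.8 24.0
   0.075 124 [ 0.5999 -0.3323] 0.0873 rect 604.3 -341.1 29.8 40.9 23.7
   0.115 85 [ 0.6041 -0.3403] 0.1286 rect 604.4 -341.3 25.1 14.6 22.3
```

View pics/c0.png

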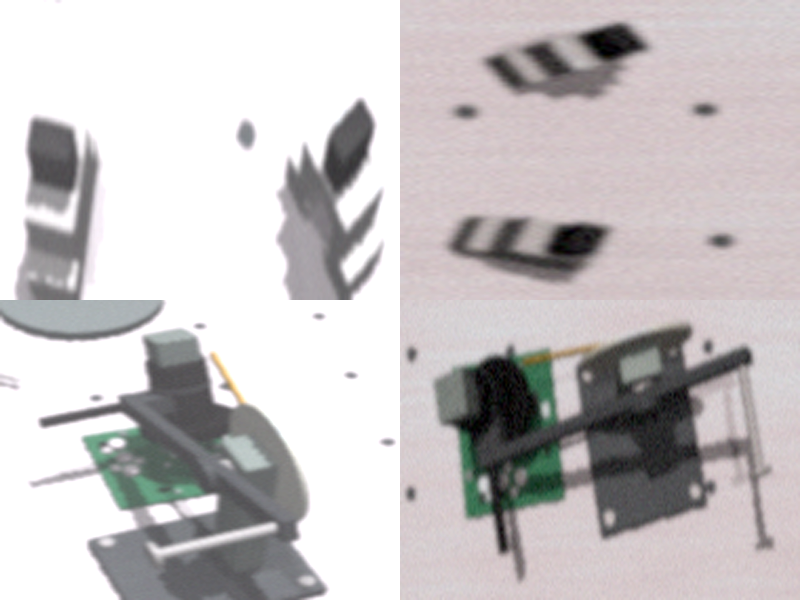

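```bash
python3 - <<'E'
from h import *
s,t=load('side0'),load('top0')
Ws,Wt=xyz(s),xyz(t)
for nm,c,a in(('A',(.4358,-.315),69.5),('B',(.6043,-.342),114)):
    a=np.radians(a); Y=np.array([np.cos(a),np.sin(a)]); X=np.array([Y[1],-Y[0]])
    for n,W in(('side',Ws),('top',Wt)):
        P=W.reshape(-1,3); l=np.c_[(P[:,:2]-c)@X,(P[:,:2]-c)@Y,P[:,2]]*1000
        k=(abs(l[:,1])<9)&(abs(l[:,0])<22)&(l[:,2]<58)&(l[:,2]>3); q=l[k]
        print(nm,n,len(q),'x hist',np.histogram(q[:,0],[-22,-17,-13,-5,5,13,17,22])[0])
for n,d,W in(('side',s,Ws),('top',t,Wt)):
    hsv=cv2.cvtColor(d['pixels'],cv2.COLOR_RGB2HSV); 
    box=np.zeros((480,640),bool)
    if n=='side': box[160:320,265:385]=1
    else: box[195:290,240:415]=1
    q=W[box&(abs(W[...,2]-.012)<.003)]; print(n,'plate',len(q),cv2.minAreaRect((q[:,:2]*1000).astype(np.float32)))
    m=box&(hsv[...,0]>8)&(hsv[...,0]<25)&(hsv[...,1]>110)&(hsv[...,2]>60); q=W[m&(W[...,2]>.1)]
    v,u=np.nonzero(m); print('brass',m.sum(),(u.min(),u.max(),v.min(),v.max()),len(q))
    if len(q): print(q[np.argsort(q[:,1])][::max(1,len(q)//8)].round(4))
    q=W[box&(W[...,2]>.15)]; print('hi',len(q),np.nanmin(q,0).round(3),np.nanmax(q,0).round(3))
# rod/beam from side: everything above 0.1 in box; project later
    q=W[box&(W[...,2]>.03)]; np.save(f'pics/{n}pts.npy',q)
E
```

```text
A side 41 x hist [ 0  0  0  0  0 41  0]
A top 21 x hist [ 3 18  0  0  0  0  0]
B side 15 x hist [0 5 7 3 0 0 0]
B top 7 x hist [4 2 0 0 0 0 1]
side plate 2573 ((574.56494140625, 204.55776977539062), (153.1410675048828, 504.38385009765625), 9.017148971557617)
brass 2 (np.int64(335), np.int64(341), np.int64(179), np.int64(193)) 2
[[0.6373 0.1113 0.195 ]
 [0.6306 0.1411 0.2073]]
hi 2264 [ 0.541 -0.103  0.15 ] [0.66  0.254 0.228]
top plate 1521 ((580.0182495117188, 77.320068359375), (418.820556640625, 205.03216552734375), 87.02009582519531)
brass 10 (np.int64(290), np.int64(301), np.int64(208), np.int64(210)) 10
[[0.6345 0.1254 0.2037]
 [0.6348 0.1277 0.2023]
 [0.6348 0.1299 0.2026]
 [0.6319 0.1319 0.206 ]
 [0.6316 0.1362 0.2082]
 [0.6322 0.1386 0.2048]
 [0.6315 0.1406 0.2089]
 [0.6321 0.1429 0.2057]
 [0.6321 0.1451 0.2061]
 [0.6298 0.1495 0.2069]]
hi 1733 [ 0.54  -0.101  0.15 ] [0.659 0.254 0.233]
```

```bash
python3 - <<'E'
from h import *
s,t=load('side0'),load('top0')
for n,d,b in(('side',s,(160,320,265,385)),('top',t,(195,275,300,385))):
    W=xyz(d); m=np.zeros((480,640),bool); m[b[0]:b[1],b[2]:b[3]]=1
    m&=(abs(W[...,2]-.012)<.004)&(d['pixels'].max(2)<75)
    nn,lab,st,_=cv2.connectedComponentsWithStats(m.astype(np.uint8)); m=lab==1+np.argmax(st[1:,4])
    q=W[m]; R=cv2.minAreaRect((q[:,:2]*1000).astype(np.float32)); print(n,'plate',m.sum(),R)
P=np.vstack([np.load('pics/sidepts.npy'),np.load('pics/toppts.npy')])
# beam yaw: top-of-beam points: bar spans from tail; take highest points
T=np.load('pics/toppts.npy'); S=np.load('pics/sidepts.npy')
for nm,Q in(('side',S),('top',T)):
  for ya in np.arange(-.11,.26,.03):
    k=Q[(abs(Q[:,1]-ya)<.006)&(Q[:,2]>.08)]
    if len(k): 
        o=np.argsort(k[:,0]); k=k[o][::max(1,len(k)//7)]
        print(nm,round(ya,2),' '.join(f'{a*1000:.0f}/{c*1000:.0f}' for a,_,c in k))
E
```

```text
side plate 756 ((612.5569458007812, 1.1856002807617188), (88.54093933105469, 81.106201171875), 10.769433975219727)
top plate 1408 ((578.2417602539062, 19.828712463378906), (98.46984100341797, 129.9798126220703), 11.725922584533691)
side -0.08 541/216 581/213 593/213 604/208 615/212 624/209 629/216 634/209
side -0.05 617/189 618/201 618/208 618/207 620/208 623/211 625/209 629/212
side -0.02 610/181 612/184 619/202 654/204 654/147 655/168 657/186 660/167
side 0.01 598/159 607/173 623/183 631/188 638/186 645/136 648/221 652/221
side 0.04 594/170 615/84 616/118 619/188 630/189 641/197 642/214 644/207
side 0.07 593/151 594/152 598/163 606/160 636/169 636/211 637/204 638/214
side 0.1 586/143 587/130 588/129 589/123 594/149 637/194 639/187 642/191
side 0.13 580/116 581/116 582/118 584/133 588/134 631/205 632/198 634/199
side 0.16 574/109 575/112 576/105 577/117 581/118 585/121 629/80 634/82
side 0.19 502/98 543/97 569/96 599/105 609/115 619/131 629/107
side 0.22 591/130 598/153 602/164 611/158 618/166 625/156 629/152 639/137
side 0.25 593/150 598/154 603/155 608/155 612/155 615/154 619/156 
[... 153 characters left out ...]
10
top -0.02 611/173 613/198 617/202 621/194 654/153 654/183 655/200
top 0.01 598/169 606/177 612/184 622/189 631/190 647/199 649/221
top 0.04 594/169 602/175 611/174 617/193 626/192 635/192 642/214 644/225
top 0.07 592/140 595/149 599/167 605/159 636/191 637/211 637/125 647/181
top 0.1 586/135 588/138 590/145 592/142 596/151 598/147 639/188 642/187
top 0.13 580/117 582/136 584/136 587/134 589/134 592/134 632/206 634/204
top 0.16 575/110 576/113 580/123 583/115 588/117 619/84 629/80
top 0.19 499/96 529/96 548/98 571/103 590/106 606/95 619/99 639/85
top 0.22 591/135 596/131 599/158 605/162 613/168 620/167 627/168 634/156
top 0.25 593/155 602/155 607/152 611/156 615/157 620/157 625/157 628/150
```

```bash
python3 - <<'E'
from h import *
P=np.vstack([np.load('pics/sidepts.npy'),np.load('pics/toppts.npy')]); src=np.r_[np.zeros(len(np.load('pics/sidepts.npy'))),np.ones(len(np.load('pics/toppts.npy')))]
yaw=np.radians(11.4)
for it in range(4):
    X=np.array([np.cos(yaw),np.sin(yaw)]);Y=np.array([-X[1],X[0]])
    l=np.c_[P[:,:2]@X,P[:,:2]@Y,P[:,2]]*1000
    if it==0:
        for a,b,nm in((-220,-190,'tail'),):pass
    # beam -x face: leftmost points in y bins away from rod/handle
    yy=l[:,1]; 
    f=[]
    for y0 in np.arange(-150,40,10):
        k=(abs(yy-y0)<5)&(l[:,2]>100)&(l[:,0]<640); 
        if k.sum()>4: f.append((y0,np.percentile(l[k,0],8),k.sum()))
    if it==0: print(np.round(f,1).tolist())
    f=np.array(f); g=f[abs(f[:,1]-np.median(f[:,1]))<5]; sl=np.polyfit(g[:,0],g[:,1],1); yaw-=np.arctan(sl[0]); print(np.degrees(yaw),len(g),np.median(g[:,1]))
np.save('pics/yaw.npy',yaw)
X=np.array([np.cos(yaw),np.sin(yaw)]);Y=np.array([-X[1],X[0]])
l=np.c_[P[:,:2]@X,P[:,:2]@Y,P[:,2]]*1000
x0=np.median(g[:,1])
for sname in(0,1):
    k=(src==sname)&(l[:,0]<x0-5)&(l[:,2]>180); q=l[k]; print('rod',sname,len(q),q.min(0),q.max(0),np.median(q,0), 'free',np.median(q[(q[:,0]>x0-70)],0)); 
    qq=q[(q[:,0]>x0-72)]; print('  slope dy/dx',np.polyfit(qq[:,0],qq[:,1],1)[0])
    k=(src==sname)&(l[:,0]<x0-5)&(l[:,2]>70)&(l[:,2]<120)&(l[:,1]>0); q=l[k]; print('handle',sname,len(q),q.min(0),q.max(0),np.median(q,0))
for n in('side','top'):
    d=load(n+'0');W=xyz(d);p=d['pixels'].astype(int);m=(p[...,0]-p[...,2]>25)&(W[...,2]>.15)&(W[...,2]<.26)&(W[...,0]>.55)&(W[...,0]<.68)&(abs(W[...,1]-.1)<.15)
    q=W[m];L=np.c_[q[:,:2]@X,q[:,:2]@Y,q[:,2]]*1000; print('brass',n,len(q)); print(L[np.argsort(L[:,1])].round(1).tolist())
E
```

```text
[[-150.0, 595.8, 145.0], [-140.0, 595.8, 170.0], [-130.0, 595.9, 189.0], [-120.0, 597.2, 348.0], [-110.0, 591.3, 310.0], [-100.0, 589.8, 306.0], [-90.0, 589.9, 292.0], [-80.0, 594.0, 247.0], [-70.0, 597.3, 167.0], [-60.0, 595.7, 133.0], [-50.0, 595.6, 135.0], [-40.0, 595.6, 116.0], [-30.0, 595.2, 58.0], [-20.0, 595.4, 53.0], [-10.0, 595.4, 55.0], [0.0, 595.1, 51.0], [10.0, 595.2, 50.0], [20.0, 595.2, 56.0], [30.0, 595.5, 47.0]]
11.422561217010438 17 595.5130663891354
11.425776831638839 17 595.4966093997052
11.431796842964827 17 595.4982593621912
11.424984171466678 17 595.5013432445561
rod 0 302 [ 513.3001951  -208.87102081  180.30712859] [590.41210815 -87.04977518 220.99331248] [ 546.00621312 -198.74433384  211.74215875] free [ 558.7024256  -198.73384318  211.63738925]
  slope dy/dx 0.26074760707810896
handle 0 149 [525.37572874  72.53224486  87.28445904] [589.49130072  85.38153492 100.81134842] [556.76447671  76.7598713   95.55546938]
rod 1 187 [ 513.61948264 -207.40555042  181.21453331] [589.77950189 -89.4150035  222.77861852] [ 548.21904001 -195.52277733  211.68996064] free [ 559.
[... 2012 characters left out ...]
[647.8, -16.1, 195.2], [647.4, -14.0, 199.5], [645.9, -13.5, 195.9], [650.0, -11.8, 188.9], [645.1, -11.3, 202.4], [645.5, -9.2, 203.2], [647.8, -7.0, 193.8], [646.6, -4.9, 202.2], [646.8, -2.7, 203.7], [645.9, -2.2, 197.2], [647.5, -0.6, 202.3], [646.2, -0.1, 198.0], [647.9, 1.6, 202.6], [645.8, 2.0, 202.3], [649.4, 3.8, 197.6], [645.5, 4.2, 206.0], [648.4, 5.9, 204.8], [647.2, 6.4, 200.1], [646.0, 8.4, 208.2], [645.8, 9.0, 198.2], [647.2, 10.6, 204.8], [645.0, 11.1, 204.6], [646.8, 12.7, 208.9], [645.0, 13.2, 206.9], [647.9, 14.9, 205.7], [645.4, 15.3, 207.4], [648.3, 17.0, 206.1], [645.8, 17.5, 207.6], [648.6, 19.2, 206.9], [646.2, 19.6, 208.3], [646.9, 21.8, 206.9], [647.4, 23.9, 206.8]]
```

Weight A has flush faces, so it's solid. B at (0.604,-0.342) shows points inside the slot, so it's the slotted one. The stand geometry agrees with the text: rod axis about 0.2075 m up, handle to rod distance 275 mm against 276 expected, and pointer about 0.365 rad. Next I grasp B.

```bash
cat >> h.py <<'E'
yaw=np.load('pics/yaw.npy').item()
X=np.array([np.cos(yaw),np.sin(yaw)]);Y=np.array([-X[1],X[0]])
PIV=np.array([.6015,-.0962])   # local x,y of pivot
def w(lx,ly): return lx*X+ly*Y
def q(a): return [np.cos(a/2),np.sin(a/2),0,0]
def st(m=''): print(m,'t',round(r.current_t(),2),'p',np.round(r.current_tool_pos(),4),'F',np.round(r.current_contact_force(),1),'op',round(r.current_opening(),3))
E
python3 - <<'E'
from h import *
B=[.6043,-.342]; a=np.radians(24.3)
L=[]
for n in('side','top'):
    d=load(n+'0');W=xyz(d);p=d['pixels'].astype(int);m=(p[...,0]-p[...,2]>25)&(abs(W[...,2]-.205)<.04)&(abs(W[...,1]-.1)<.15)
    Q=W[m];l=np.c_[Q[:,:2]@X,Q[:,:2]@Y,Q[:,2]]; l=l[(abs(l[:,0]-.647)<.005)&(l[:,1]>-.06)]
    v=l[:,1:]-[PIV[1],.165]; print(n,'ptr angle: lsq',v[:,0]@v[:,1]/(v[:,0]@v[:,0]),'atan',np.arctan(v[:,0]@v[:,1]/(v[:,0]@v[:,0])),'free slope',np.arctan(np.polyfit(v[:,0],v[:,1],1)))
print('rod w',w(.5565,-.197), r.inverse_kinematics([*w(.5565,-.197),.34],q(yaw)), r.inverse_kinematics([*w(.5475,.079),.094],q(yaw)))
r.move_to([*B,.19],q(a)); st()
r.move_linear([*B,.116],vel=.15); st()
r.set_gripper(0.0,60); st('grip')
r.move_linear([*B,.20],vel=.12); st('lift')
r.move_linear([*B,.36],vel=.25)
tgt=w(.5565,-.197)
r.move_to([*tgt,.36],q(yaw)); st('above')
for n in('side','top'): grab(n,n+'1')
E
```

```text
side ptr angle: lsq 0.37813848745146855 atan 0.3615193777803022 free slope [0.33437397 0.00283449]
top ptr angle: lsq 0.37788658687745524 atan 0.3612989717860221 free slope [0.31927792 0.00429741]
rod w [ 0.58449559 -0.08286225] [-2.19678507e-01  3.33789744e-01  1.36676012e+00 -4.44089210e-16
  1.44104279e+00  1.15171423e+00] [ 2.58546509e-01  5.09132442e-01  1.74536089e+00 -4.44089210e-16
  8.87099324e-01  1.62993925e+00]
 t 1.98 p [ 0.6036 -0.343   0.1902] F [-0.1 -1.8  0.5] op 0.998
 t 2.62 p [ 0.6046 -0.3425  0.1169] F [-0.2  0.2  1.1] op 1.003
grip t 3.38 p [ 0.6043 -0.342   0.116 ] F [0.3 0.9 0.4] op 0.003
lift t 4.23 p [ 0.604  -0.3418  0.1991] F [ 0.3  0.5 -0.8] op -0.003
above t 6.04 p [ 0.5846 -0.0837  0.3594] F [ 0.5  1.1 -0.6] op 0.002
```

The gripper closed fully, so the grasp missed. I'll look.

```bash
python3 - <<'E'
from h import *
s,t=load('side1'),load('top1')
im=np.hstack([cv2.resize(s['pixels'][150:480,200:460,::-1],(400,508)),cv2.resize(t['pixels'][180:330,380:540,::-1],(400,508))])
cv2.imwrite('pics/c1.png',np.clip(im*1.3,0,255).astype(np.uint8))
for n,d,(x,y,w_,h_) in(('side',s,(355,400,60,80)),('top',t,(470,210,50,45))):
    P=xyz(d)[y:y+h_,x:x+w_].reshape(-1,3)
    for lo,hi in((.03,.06),(.075,.1),(.115,.15)):
        k=P[(P[:,2]>lo)&(P[:,2]<hi)]; print(n,lo,len(k),cv2.minAreaRect((k[:,:2]*1000).astype(np.float32)) if len(k)>4 else '')
E
```

```text
side 0.03 269 ((604.1951904296875, -342.4710693359375), (30.769634246826172, 60.09578323364258), 24.87932014465332)
side 0.075 392 ((604.1237182617188, -342.3642883300781), (30.729930877685547, 40.4395751953125), 24.6513614654541)
side 0.115 206 ((604.2634887695312, -342.4665832519531), (25.721391677856445, 14.453816413879395), 22.6008243560791)
top 0.03 95 ((600.80126953125, -333.3586730957031), (29.733863830566406, 45.29072570800781), 23.973424911499023)
top 0.075 127 ((603.9412841796875, -340.1519775390625), (29.86438751220703, 39.79969787597656), 23.46417236328125)
top 0.115 85 ((604.4838256835938, -341.7084655761719), (24.936256408691406, 15.555985450744629), 22.85235595703125)
```

View pics/c1.png

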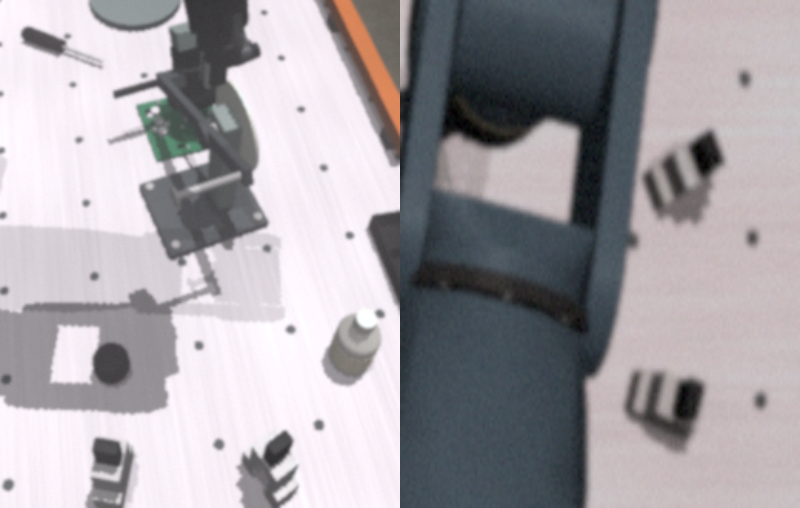

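```bash
python3 - <<'E'
from h import *
st()
print(r.current_ee_rot(), r.current_q().round(3))
for n in('side','top'):
    d=load(n+'1')
    for z in(.36,.338,.42):
        p=d['camera_from_world']@[.5846,-.0837,z,1]; u,v=p[0]/p[2]*d['fx']+d['cx'],p[1]/p[2]*d['fy']+d['cy']; print(n,z,u,v)
W=xyz(load('side1')); 
k=W[150:330,280:400].reshape(-1,3); k=k[(k[:,2]>.25)]
for lo in np.arange(.25,.62,.02):
    g=k[(k[:,2]>lo)&(k[:,2]<=lo+.02)]
    if len(g): print(round(lo,2),len(g),g.min(0).round(3),g.max(0).round(3))
d=load('side1'); im=cv2.resize(d['pixels'][100:300,240:440,::-1],(600,600),interpolation=cv2.INTER_CUBIC); cv2.imwrite('pics/c2.png',np.clip(im*2.2,0,255).astype(np.uint8))
E
```

```text
t 6.14 p [ 0.5847 -0.0841  0.3595] F [0.6 0.  0.7] op -0.001
[ 9.95090005e-01  9.89736949e-02 -2.98790067e-04 -6.98668310e-06] [-0.222  0.327  1.331 -0.     1.484  1.151]
side 0.36 338.17833502954863 211.01161427929554
side 0.338 337.68478280925495 220.83606735136334
side 0.42 339.6569825989685 181.57824723406134
top 0.36 406.52575205507947 216.36974534148382
top 0.338 405.0240236208749 218.3444200589126
top 0.42 410.93468339790496 210.5722888538406
0.37 64 [ 0.571 -0.096  0.377] [ 0.593 -0.077  0.39 ]
0.39 147 [ 0.572 -0.097  0.39 ] [ 0.593 -0.08   0.409]
0.41 163 [ 0.565 -0.117  0.41 ] [ 0.601 -0.053  0.43 ]
0.43 278 [ 0.563 -0.133  0.43 ] [ 0.603 -0.041  0.45 ]
0.45 442 [ 0.563 -0.145  0.45 ] [ 0.607 -0.05   0.47 ]
0.47 538 [ 0.562 -0.145  0.47 ] [ 0.607 -0.075  0.49 ]
0.49 198 [ 0.574 -0.124  0.49 ] [ 0.601 -0.1    0.507]
```

View pics/c2.png

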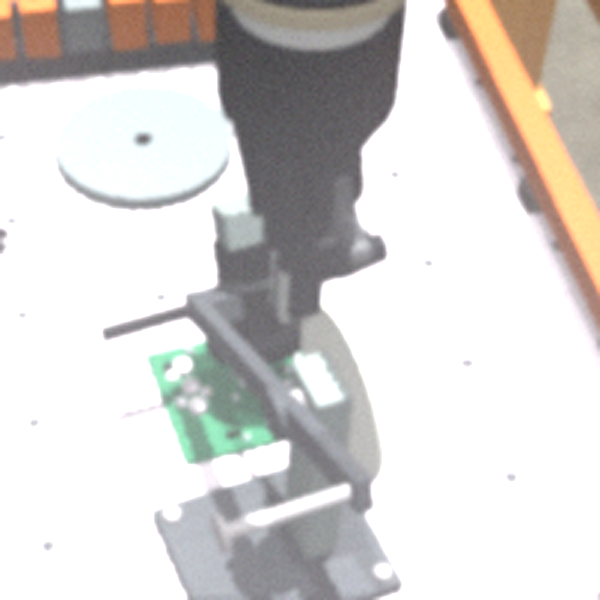

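The fingertips show at z≈0.377 where the reported TCP and overhang put them at 0.338. So the real tool ends about 40 mm higher than reported, while x and y agree. That explains the miss: the tips closed above the tab. I'll verify the offset at a hover over B before correcting for it.

```bash
python3 - <<'E'
from h import *
B=[.6043,-.342]; a=np.radians(24.3)
r.move_to([*B,.17],q(a)); st(); r.sleep(.2); st()
for n in('side','top'):
    d=grab(n,n+'2'); W=xyz(d).reshape(-1,3)
    k=W[(np.hypot(W[:,0]-B[0],W[:,1]-B[1])<.06)&(W[:,2]>.137)&(W[:,2]<.30)]
    for lo in np.arange(.137,.28,.01):
        g=k[(k[:,2]>lo)&(k[:,2]<=lo+.01)]
        if len(g): print(n,round(lo,3),len(g),g.min(0).round(3),g.max(0).round(3))
E
```

```text
t 7.37 p [ 0.6049 -0.3414  0.1711] F [0.7 0.  0.1] op 0.003
 t 7.57 p [ 0.6049 -0.3413  0.171 ] F [-0.  -0.2  0.2] op -0.0
side 0.187 18 [ 0.591 -0.35   0.191] [ 0.601 -0.332  0.197]
side 0.197 44 [ 0.591 -0.355  0.198] [ 0.61  -0.33   0.207]
side 0.207 35 [ 0.591 -0.355  0.207] [ 0.607 -0.333  0.217]
side 0.217 30 [ 0.591 -0.355  0.217] [ 0.604 -0.338  0.227]
side 0.227 52 [ 0.581 -0.373  0.227] [ 0.606 -0.323  0.237]
side 0.237 136 [ 0.58  -0.379  0.237] [ 0.62  -0.317  0.247]
side 0.247 63 [ 0.591 -0.387  0.247] [ 0.612 -0.351  0.257]
side 0.257 96 [ 0.59  -0.393  0.257] [ 0.618 -0.35   0.267]
side 0.267 111 [ 0.591 -0.399  0.267] [ 0.638 -0.354  0.277]
side 0.277 297 [ 0.592 -0.4    0.277] [ 0.639 -0.362  0.287]
top 0.267 1 [ 0.593 -0.286  0.275] [ 0.593 -0.286  0.275]
top 0.277 6 [ 0.586 -0.288  0.278] [ 0.592 -0.285  0.284]
```

The offset holds at this pose too: tips at 0.190 with the TCP reading 0.171, so tips = TCP + 0.018. I'll regrasp lower, in force-checked steps.

```bash
cat >> h.py <<'E'
TIP=.018  # measured: fingertips (shut) stand this much ABOVE the reported TCP
E
python3 - <<'E'
from h import *
B=[.6043,-.342]
r.set_gripper(1.0); st('open')
r.move_linear([*B,.105],vel=.15)
for z in(.095,.085,.077):
    r.move_linear([*B,z],vel=.08); f=r.current_contact_force(); 
    if abs(f[2])>6: print('contact');break
st()
r.set_gripper(0.0,60); st('grip')
if r.current_opening()>.08:
    z0=r.current_tool_pos()[2]
    r.move_linear([*B,z0+.06],vel=.12); st('lift')
    r.move_linear([*B,.34],vel=.3)
    r.move_to([*w(.5565,-.197),.34],q(yaw)); st('above')
    r.sleep(.3); st()
    for n in('side','top'): grab(n,n+'3')
    d=load('side3'); im=cv2.resize(d['pixels'][100:300,240:440,::-1],(600,600),interpolation=cv2.INTER_CUBIC); cv2.imwrite('pics/c3.png',np.clip(im*2.,0,255).astype(np.uint8))
E
```

```text
open t 8.45 p [ 0.6043 -0.342   0.17  ] F [-0.2  0.6  0.2] op 0.999
 t 9.83 p [ 0.604  -0.3418  0.0763] F [-0.3 -0.6 -0.6] op 0.999
grip t 10.48 p [ 0.6042 -0.342   0.0769] F [ 0.2  0.2 -0.9] op 0.151
lift t 11.13 p [ 0.6038 -0.3417  0.136 ] F [-0.1  1.3 -5.3] op 0.153
above t 12.97 p [ 0.5846 -0.0838  0.3394] F [ 0.1 -0.  -4.5] op 0.157
 t 13.28 p [ 0.5846 -0.0836  0.3398] F [-0.2 -0.4 -5.4] op 0.156
```

View pics/c3.png

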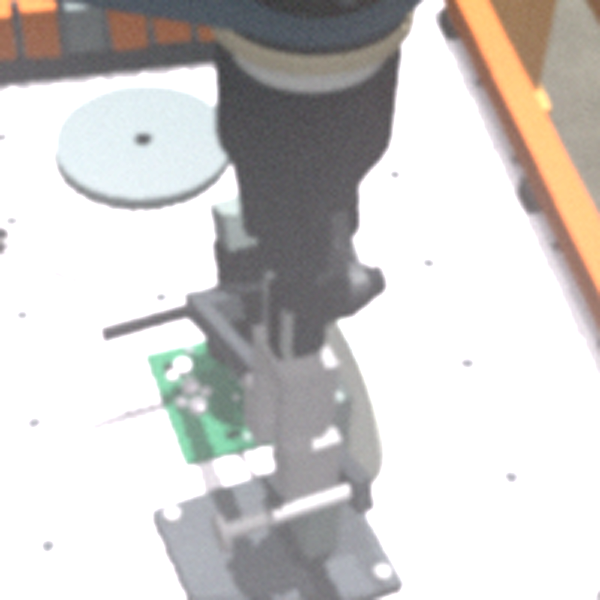

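The weight is held (opening 0.156, 5 N), hanging above the rod. Next is the offset between weight and rod, measured in the same view.

```bash
python3 - <<'E'
from h import *
W=xyz(load('side3')).reshape(-1,3); l=np.c_[W[:,:2]@X,W[:,:2]@Y,W[:,2]]*1000
c=np.array([556.5,-197])
for lo,hi in((262,275),(275,300),(300,306),(310,346),(347,355)):
    k=l[(abs(l[:,0]-c[0])<35)&(abs(l[:,1]-c[1])<45)&(l[:,2]>lo)&(l[:,2]<hi)]
    if len(k)>4: print(lo,hi,len(k),'rect',[np.round(v,1) for v in cv2.minAreaRect(k[:,:2].astype(np.float32))],np.percentile(k,[2,98],axis=0).round(1).tolist())
k=l[(l[:,0]>510)&(l[:,0]<593)&(abs(l[:,1]+197)<15)&(l[:,2]>190)&(l[:,2]<225)]
for x in range(512,596,6):
    g=k[abs(k[:,0]-x)<3]
    if len(g): print('rod',x,len(g),g[:,1:].mean(0).round(1),g[:,1].min().round(1),g[:,1].max().round(1))
E
```

```text
262 275 132 rect [array([ 545.1, -202.9]), array([27.6, 65.1]), np.float64(24.9)] [[540.5, -227.5, 263.1], [569.7, -170.4, 274.6]]
275 300 319 rect [array([ 544.6, -202.4]), array([27.9, 67. ]), np.float64(25.8)] [[540.9, -227.5, 276.0], [570.1, -169.0, 299.4]]
300 306 175 rect [array([ 555.5, -197.2]), array([29.6, 61.8]), np.float64(1.0)] [[541.0, -227.0, 300.4], [570.3, -168.8, 305.8]]
310 346 397 rect [array([ 546.6, -203.2]), array([25.7, 50.7]), np.float64(36.5)] [[541.0, -217.4, 310.6], [570.5, -179.7, 345.2]]
347 355 225 rect [array([ 556.3, -197.1]), array([40.2, 30.8]), np.float64(88.8)] [[541.2, -217.1, 347.2], [570.7, -179.0, 353.0]]
rod 512 41 [-197.3  210.2] -207.8 -186.8
rod 518 27 [-200.8  214.4] -207.7 -188.9
rod 524 22 [-198.1  211.2] -202.3 -192.5
rod 530 17 [-198.   210.5] -201.2 -192.5
rod 536 22 [-197.9  211.2] -202.8 -192.1
rod 542 20 [-198.2  211.1] -201.3 -192.8
rod 548 20 [-198.1  210.5] -202.2 -192.4
rod 554 21 [-198.5  211.1] -201.3 -191.8
rod 560 19 [-198.3  211.2] -201.4 -192.7
rod 566 19 [-198.5  211.3] -201.8 -193.9
rod 572 18 [-198.2  210.6] -201.4 -194.1
rod 578 18 [-198.4  211.1] -201.3 -193.9
rod 584 21 [-198.3  211.2] -202.1 -193.0
rod 590 17 [-198.5  210.9] -201.6 -192.5
```

Weight and rod agree within 1 mm in y and in yaw, with a tolerance of ±3 mm. I'll lower it, watching the force.

```bash
python3 - <<'E'
from h import *
T=w(.5565,-.197); ok=True
for z in(.30,.285,.275,.265,.25,.235,.228):
    r.move_linear([*T,z],vel=.1); f=r.current_contact_force(); print(z,np.round(f,1))
    if f[2]>3 or np.hypot(f[0],f[1])>8: ok=False; print('stop'); break
if ok:
    for z in np.arange(.2255,.2135,-.0015):
        r.move_linear([*T,z],vel=.03); f=r.current_contact_force(); f=(f+r.current_contact_force())/2; print(round(z,4),np.round(f,1))
        if f[2]>-1.5: break
st()
for n in('side','top'): grab(n,n+'4')
d=load('side4'); im=cv2.resize(d['pixels'][150:300,260:410,::-1],(600,600),interpolation=cv2.INTER_CUBIC); cv2.imwrite('pics/c4.png',np.clip(im*2.,0,255).astype(np.uint8))
E
```

```text
0.3 [ 0.5 -0.1 -4.3]
0.285 [-0.5 -0.1 -5.1]
0.275 [ 0.6 -0.2 -4.7]
0.265 [ 0.1  0.  -4.8]
0.25 [ 0.3 -0.  -4.9]
0.235 [ 0.7 -0.5 -4.5]
0.228 [ 1.1 -0.8 -4.8]
0.2255 [ 0.7 -0.4 -5.2]
0.224 [-0.3  0.2 -5.4]
0.2225 [ 0.4  0.4 -5.5]
0.221 [ 0.1 -0.4 -4.6]
0.2195 [ 0.1 -2.3 -1.6]
0.218 [-0.4 -5.3  2.8]
 t 17.07 p [ 0.5849 -0.0835  0.2186] F [-0.4 -5.3  2.8] op 0.16
```

View pics/c4.png

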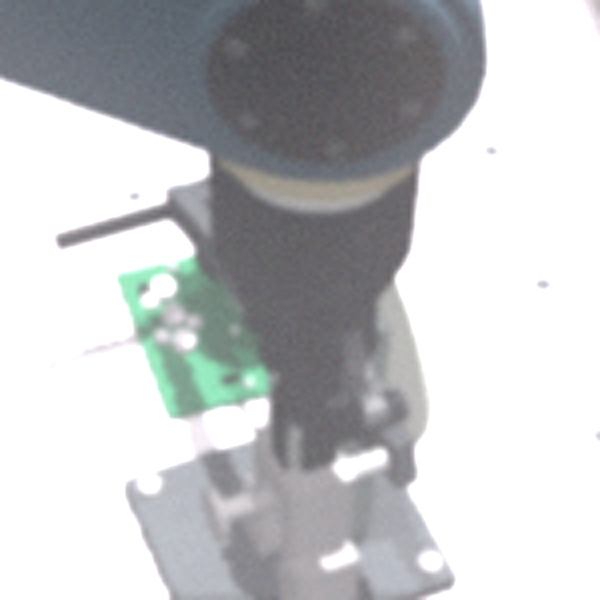

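Contact came at exactly the predicted seat height. I'll back off to zero load, release, retreat and check that it hangs.

```bash
python3 - <<'E'
from h import *
T=w(.5565,-.197)
r.move_linear([*T,.2195],vel=.03)
r.set_gripper(.55); st('rel')
r.move_linear([*T,.30],vel=.12)
r.move_linear([*T,.36],vel=.25)
r.set_gripper(1.0)
H=w(.5475,.079)
r.move_to([*H,.22],q(yaw)); st('over handle')
for n in('side','top'):
    d=grab(n,n+'5'); W=xyz(d).reshape(-1,3); l=np.c_[W[:,:2]@X,W[:,:2]@Y,W[:,2]]*1000
    for lo,hi in((180,184),(226,235),(255,274)):
        k=l[(abs(l[:,0]-556)<35)&(abs(l[:,1]+197)<50)&(l[:,2]>lo)&(l[:,2]<hi)]
        if len(k)>4: print(n,lo,len(k),[np.round(v,1) for v in cv2.minAreaRect(k[:,:2].astype(np.float32))],np.percentile(k,98,axis=0).round(1)[2])
    k=l[(l[:,0]>515)&(l[:,0]<590)&(abs(l[:,1]-79)<12)&(l[:,2]>60)&(l[:,2]<140)]; print('handle',len(k),k.min(0).round(1),k.max(0).round(1),np.median(k,0).round(1))
d=load('side5'); im=cv2.resize(d['pixels'][150:300,260:410,::-1],(600,600),interpolation=cv2.INTER_CUBIC); cv2.imwrite('pics/c5.png',np.clip(im*2.,0,255).astype(np.uint8))
E
```

```text
rel t 17.85 p [ 0.5844 -0.0827  0.2194] F [-0.2 -0.7 -0.1] op 0.553
over handle t 20.72 p [0.5218 0.1852 0.2206] F [ 0.9 -0.2  0.4] op 1.0
side 180 96 [array([ 556.3, -197.4]), array([60.1, 30.4]), np.float64(89.7)] 183.9
side 226 216 [array([ 555.9, -196.2]), array([30.7, 41.5]), np.float64(2.4)] 234.2
side 255 194 [array([ 556.2, -196.2]), array([26. , 15.2]), np.float64(1.3)] 273.8
handle 147 [525.4  72.2  87.2] [589.4  86.4 101.1] [556.4  76.8  95.7]
top 180 42 [array([ 556.8, -196.6]), array([60.6, 28.5]), np.float64(88.9)] 183.8
top 226 147 [array([ 556.1, -195.8]), array([31. , 40.3]), np.float64(0.9)] 234.3
top 255 87 [array([ 556.5, -194.9]), array([25.8, 14.3]), np.float64(0.8)] 273.7
handle 41 [525.8  74.2  86.1] [545.8  85.5 103.4] [534.6  79.6  96.1]
```

View pics/c5.png

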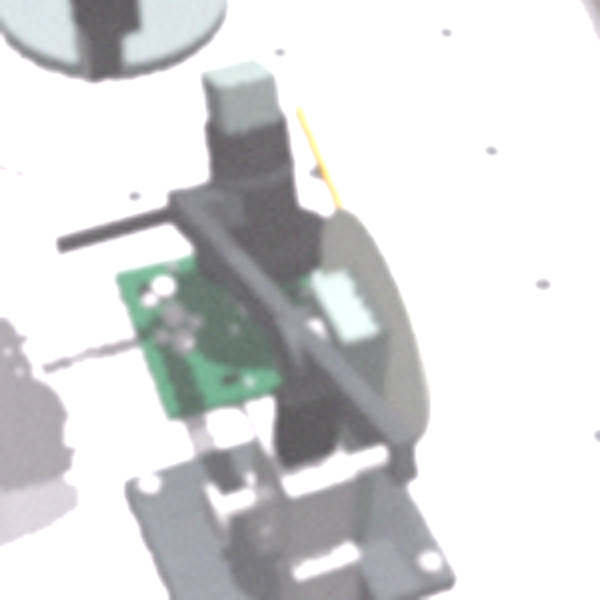

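The weight hangs free on the rod, and the pointer and camera are visible. Now I grip the handle and swing it along its arc.

```bash
cat >> h.py <<'E'
def hp(th,lx=.5475):  # TCP target holding the handle at tilt th
    return [*w(lx,PIV[1]+.19*np.cos(th)), .165+.19*np.sin(th)-.019-TIP]
def beam_ang(d):
    W=xyz(d).reshape(-1,3); l=np.c_[W[:,:2]@X,W[:,:2]@Y,W[:,2]]
    p=d['pixels'].astype(int).reshape(-1,3)
    br=l[(p[:,0]-p[:,2]>25)&(abs(l[:,0]-.647)<.006)&(l[:,1]>-.06)&(l[:,1]<.04)&(abs(l[:,2]-.205)<.04)]
    v=br[:,1:]-[PIV[1],.165]; pa=np.arctan(v[:,0]@v[:,1]/(v[:,0]@v[:,0]))
    return l,pa,len(br)
E
python3 - <<'E'
from h import *
r.move_linear(hp(-.4),vel=.12); st('down')
r.set_gripper(0.0,30); st('grip')
for th in np.linspace(-.4,.361,8)[1:]:
    r.move_linear(hp(th),vel=.09); st(round(th,3))
for n in('side','top'):
    d=grab(n,n+'6'); l,pa,nb=beam_ang(d); print(n,'ptr',pa,nb)
    k=l[(l[:,0]>.5975)&(l[:,0]<.606)&(l[:,1]>PIV[1]-.125)&(l[:,1]<PIV[1]+.2)&(l[:,2]>.08)&(l[:,2]<.27)]
    for y in np.arange(-.12,.2,.02):
        g=k[abs(k[:,1]-PIV[1]-y)<.008]
        if len(g)>2: print(round(y,2),len(g),np.percentile(g[:,2],[10,50,90]).round(4))
    k=l[(l[:,0]>.524)&(l[:,0]<.592)&(abs(l[:,1]-PIV[1]-.178)<.02)&(l[:,2]>.2)&(l[:,2]<.25)]; print('h',len(k),np.median(k,0) if len(k) else '')
d=load('side6'); im=cv2.resize(d['pixels'][150:300,260:410,::-1],(600,600),interpolation=cv2.INTER_CUBIC); cv2.imwrite('pics/c6.png',np.clip(im*2.,0,255).astype(np.uint8))
E
```

```text
down t 22.35 p [0.5214 0.1858 0.0546] F [-0.1 -0.1  0.6] op 1.002
grip t 23.02 p [0.5212 0.185  0.0542] F [ 0.2 -5.   2.8] op 0.127
-0.291 t 23.4 p [0.5198 0.1922 0.074 ] F [ 0.3 -5.3  2.9] op 0.129
-0.183 t 23.78 p [0.5188 0.1968 0.094 ] F [ 0.1 -6.   0.3] op 0.128
-0.074 t 24.17 p [0.5182 0.1992 0.1145] F [-0.3 -6.   0.5] op 0.127
0.035 t 24.55 p [0.5181 0.1995 0.135 ] F [ 1.3 -6.  -0.1] op 0.127
0.144 t 24.93 p [0.5184 0.1976 0.1554] F [ 0.6 -6.9 -0.8] op 0.127
0.252 t 25.32 p [0.5192 0.1936 0.1756] F [ 1.8 -6.5 -1.5] op 0.128
0.361 t 25.7 p [0.5204 0.1874 0.1953] F [ 0.2 -6.5 -2.1] op 0.132
side ptr 0.36370369252744567 55
-0.12 12 [0.1286 0.1333 0.1362]
-0.1 39 [0.1371 0.1395 0.1421]
-0.08 39 [0.1439 0.1472 0.15  ]
-0.06 39 [0.152  0.1541 0.1581]
-0.04 35 [0.1589 0.1622 0.1649]
-0.02 36 [0.1673 0.17   0.1728]
0.0 35 [0.1751 0.1774 0.1808]
0.02 35 [0.1814 0.1846 0.1885]
0.04 34 [0.1902 0.1929 0.1953]
0.06 29 [0.1969 0.2003 0.2029]
0.08 33 [0.2051 0.208  0.211 ]
0.1 32 [0.2119 0.216  0.2192]
0.12 29 [0.2205 0.223  0.226 ]
0.14 35 [0.2285 0.2308 0.2348]
0.16 28 [0.2348 0.2385 0.2417]
0.18 23 [0.2416 0.2453 0.2471]
h 217 [0.54427606 0.07472278 0.23486331]
top ptr 0.35794918776203577 63
-0.12 3 [0.13   0.1324 0.1325]
-0.1 21 [0.1364 0.1389 0.1427]
-0.08 22 [0.1418 0.1453 0.1477]
-0.06 26 [0.1498 0.155  0.1596]
-0.04 24 [0.1582 0.1616 0.1658]
-0.02 26 [0.1654 0.1702 0.1736]
0.0 25 [0.1742 0.1776 0.1814]
0.02 26 [0.1821 0.185  0.1877]
0.04 27 [0.1878 0.1922 0.1969]
0.06 29 [0.1972 0.2006 0.2042]
0.08 28 [0.204  0.2075 0.2109]
0.1 26 [0.212  0.2159 0.2199]
0.12 13 [0.22   0.2215 0.2238]
h 0
```

View pics/c6.png

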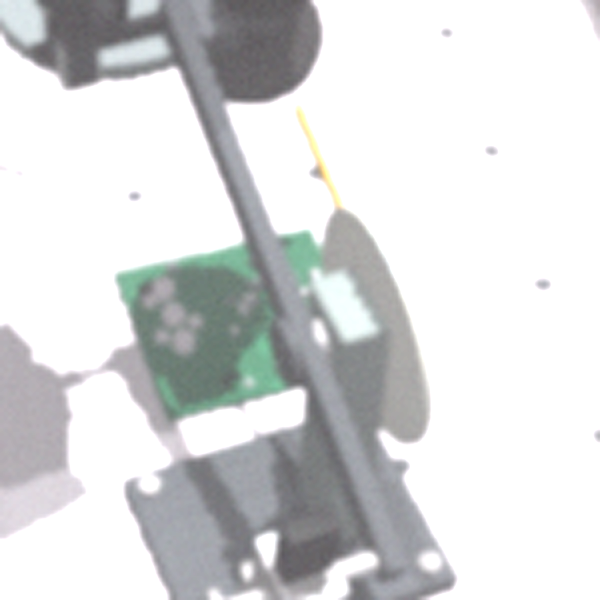

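```bash
python3 - <<'E'
from h import *
for n in('side','top'):
    ims=[optics.get_image(n) for _ in range(6)]; d=ims[0]; p=np.mean([i['pixels'].astype(float) for i in ims]+[load(n+k)['pixels'].astype(float) for k in '56'],0)
    s=p[...,0]-p[...,2]; box=np.zeros((480,640),bool)
    # roi: project line region
    Ti=np.linalg.inv(d['camera_from_world']); o=Ti[:3,3]
    def pr(ly,z,lx=.647):
        c=d['camera_from_world']@[*w(lx,ly),z,1]; return c[:2]/c[2]*d['fx']+[d['cx'],d['cy']]
    def toplane(u,v,lx=.647):
        k=Ti[:3,:3]@[(u-d['cx'])/d['fx'],(v-d['cy'])/d['fy'],1]; t=(lx-o[:2]@X)/(k[:2]@X); P=o+t*k; return P[:2]@Y,P[2]
    a,b=pr(-.05,.183),pr(.028,.211); print(n,'px',a.round(1),b.round(1))
    out=[]
    vert=abs(b[1]-a[1])>abs(b[0]-a[0])
    lo,hi=sorted((a[vert*1],b[vert*1]))
    for i in range(int(lo)-2,int(hi)+3):
        f=(i-a[vert*1])/(b[vert*1]-a[vert*1]); j=a[1-vert]+f*(b[1-vert]-a[1-vert]); js=np.arange(int(j)-7,int(j)+8)
        g=s[i,js] if vert else s[js,i]; g=g-np.median(np.r_[g[:4],g[-4:]]); g=np.where(g>6,g,0); pk=np.argmax(g); m=abs(np.arange(15)-pk)<=3
        if g[m].sum()<40: continue
        c=(g*m)@js/(g*m).sum(); uv=(c,i) if vert else (i,c); y,z=toplane(*uv); out.append((y*1000-PIV[1]*1000,z*1000,g[m].sum()))
    out=np.array(out); print(out.round(1).tolist())
    rad=np.hypot(out[:,0],out[:,1]-165); g=out[(rad>70)&(rad<122)&(out[:,2]>.6*np.median(out[:,2]))]; f=np.polyfit(g[:,0],g[:,1],1); print('free slope atan',np.arctan(f[0]),'intercept',f[1]-165,'resid',np.std(g[:,1]-np.polyval(f,g[:,0])),'thru pivot',np.arctan((g[:,0]@(g[:,1]-164.8))/(g[:,0]@g[:,0])))
    # beam top-edge: depth points averaged over frames
    L=[]
    for i in ims:
        l,_,_=beam_ang(i); L.append(l[(l[:,0]>.597)&(l[:,0]<.6065)&(l[:,1]-PIV[1]>-.115)&(l[:,1]-PIV[1]<.16)&(l[:,2]>.1)])
    l=np.vstack(L); y=l[:,1]-PIV[1]
    for _ in range(5):
        f=np.polyfit(y,l[:,2],1); m=abs(l[:,2]-np.polyval(f,y))<.005; l,y=l[m],y[m]
    print('beam top',len(y),'atan',np.arctan(f[0]),'axis z',f[1]-.012/np.cos(np.arctan(f[0])))
E
```

```text
side px [347.4 208. ] [332.7 173. ]
[[116.7, 212.0, 51.2], [114.8, 210.8, 115.9], [113.1, 209.5, 151.5], [111.4, 208.2, 175.1], [110.1, 206.6, 189.1], [107.7, 205.8, 175.2], [105.5, 205.0, 167.9], [102.6, 204.8, 165.6], [100.3, 203.9, 164.1], [97.4, 203.7, 162.4], [95.4, 202.7, 174.6], [93.6, 201.5, 179.9], [91.6, 200.4, 174.2], [89.5, 199.5, 165.6], [86.7, 199.3, 162.6], [84.5, 198.5, 164.1], [81.9, 198.0, 171.2], [80.1, 196.8, 189.5], [78.5, 195.4, 196.8], [76.2, 194.7, 178.8], [73.8, 194.1, 166.1], [70.9, 193.9, 162.5], [68.6, 193.2, 161.4], [65.8, 193.0, 158.4], [64.0, 191.8, 170.8], [62.8, 190.1, 161.9], [61.5, 188.4, 94.5]]
free slope atan 0.33402434607151343 intercept 4.067637019184929 resid 0.6007279091373173 thru pivot 0.37459288830482557
beam top 4040 atan 0.3633218948799312 axis z 0.1645818101333422
top px [322.1 205.2] [287.1 210.2]
[[122.2, 210.4, 52.5], [120.1, 208.9, 87.1], [117.8, 209.0, 118.6], [115.6, 208.1, 126.8], [113.5, 206.8, 128.4], [111.2, 208.0, 142.1], [108.9, 207.9, 150.2], [106.7, 206.8, 151.8], [104.5, 206.4, 145.8], [102.4, 203.6, 129.9], [100.2, 202.9, 130.2], [98.0, 203.0, 142.6], [95.7, 203.8, 145.2], [93.5, 203.1, 126.2], [91.2, 202.1, 102.2], [89.0, 200.8, 92.6], [86.9, 199.3, 86.4], [84.6, 198.3, 83.4], [82.4, 197.3, 79.2], [80.1, 198.1, 73.6], [77.9, 198.4, 84.1], [75.6, 197.1, 91.0], [73.4, 195.4, 90.6], [71.2, 193.9, 89.1], [69.0, 192.7, 85.2], [66.7, 192.0, 78.6], [64.4, 192.6, 75.0], [62.2, 191.3, 82.0], [59.9, 191.3, 95.6], [57.7, 188.8, 91.2], [55.5, 185.2, 94.3], [53.2, 183.7, 91.6], [50.9, 184.3, 80.9], [48.6, 183.5, 77.8], [46.4, 183.5, 71.6], [44.1, 184.2, 57.3], [41.8, 182.4, 41.5]]
free slope atan 0.32023972607936285 intercept 5.933244751814328 resid 0.9457902752442507 thru pivot 0.3794054789859203
beam top 2453 atan 0.3621946878763434 axis z 0.1644279200681847
```

The needle's free slope (about 0.33) and its angle from the pivot (about 0.36) disagree. That's what I'd expect if mostly its top edge, 4 mm above centre, is being seen. I'll settle it with averaged depth on the needle.

```bash
python3 - <<'E'
from h import *
from scipy.optimize import least_squares
for n in('side','top'):
    ims=[optics.get_image(n) for _ in range(12)]; d=dict(ims[0])
    D=np.array([i['depth'] for i in ims]); print(n,'frame noise mm',np.median(D.std(0)[150:300,260:400])*1000)
    d['depth']=np.median(D,0); p=np.mean([i['pixels'].astype(float) for i in ims],0); W=xyz(d)
    l=np.stack([W[...,:2]@X*1000,W[...,:2]@Y*1000-PIV[1]*1000,W[...,2]*1000-164.6],-1)
    s=p[...,0]-p[...,2]
    m=(s>12)&(abs(l[...,0]-647)<6)&(l[...,1]>66)&(l[...,1]<125)&(abs(l[...,2]-33)<20)
    q=l[m]; a=.335
    al=q[:,1]*np.cos(a)+q[:,2]*np.sin(a); pe=-q[:,1]*np.sin(a)+q[:,2]*np.cos(a)
    print(len(q),'x',np.percentile(q[:,0],[5,25,50,75,95]).round(1),'perp@.335',np.percentile(pe,[3,10,25,50,75,90,97]).round(1),'max along',np.sort(al)[-4:].round(1))
    for lo,hi in((70,84),(84,98),(98,112),(112,128)):
        k=(al>lo)&(al<hi); print(lo,k.sum(),np.percentile(pe[k],[5,25,50,75,95]).round(1))
    f=np.polyfit(al,pe,1); print('free',a+np.arctan(f[0]),'int',f[1])
    # x vs perp relation
    for xa,xb in((642,645),(645,646.5),(646.5,648),(648,652)):
        k=(q[:,0]>=xa)&(q[:,0]<xb); 
        if k.any(): print('x',xa,k.sum(),pe[k].mean().round(2),pe[k].std().round(2))
print(r.current_t())
E
```

```text
side frame noise mm 1.9096408
64 x [645.5 645.7 646.1 647.2 648.4] perp@.335 [-2.4 -1.3  0.7  3.1  3.8  4.2  4.3] max along [125.  126.  126.7 127.5]
70 14 [0.2 1.9 3.4 3.8 4.3]
84 16 [-2.6 -0.6  2.9  3.9  4.1]
98 16 [-1.1  0.8  3.1  4.   4.3]
112 18 [-2.4  0.1  3.   3.6  4.1]
free 0.3203995441494924 int 3.5716058579204097
x 645 37 1.01 2.27
x 646.5 18 3.72 0.46
x 648 9 3.49 0.39
top frame noise mm 2.838059
54 x [645.6 645.9 646.5 647.7 648.5] perp@.335 [-4.5 -3.   0.9  2.9  3.6  4.2  4.6] max along [126.5 126.7 128.3 128.3]
70 12 [-2.4  1.   3.   3.5  3.7]
84 12 [-3.9  0.5  2.7  3.7  4.2]
98 13 [-3.2  0.8  2.3  3.8  5.1]
112 15 [-3.3  2.   3.2  3.9  4.4]
free 0.32835962477387814 int 2.466632100721132
x 645 27 0.6 3.16
x 646.5 16 3.53 0.92
x 648 11 2.2 2.14
27.6
```

That settles it. The needle's top edge (x 646.5–648.5) sits 3.7–4 mm above a line at 0.335 rad from the pivot, so the pointer is at about 0.333 rad and the beam at 0.363 is too high. I'll lower it, still gripped, then re-measure.

```bash
cat >> h.py <<'E'
def beam(N=6):
    for n in('side','top'):
        L=[]
        for _ in range(N):
            l,_,_=beam_ang(optics.get_image(n)); L.append(l[(l[:,0]>.597)&(l[:,0]<.6065)&(l[:,1]-PIV[1]>-.115)&(l[:,1]-PIV[1]<.16)&(l[:,2]>.1)])
        l=np.vstack(L); y=l[:,1]-PIV[1]
        for _ in range(6):
            f=np.polyfit(y,l[:,2],1); m=abs(l[:,2]-np.polyval(f,y))<.005; l,y=l[m],y[m]
        print(n,'beam',len(y),np.arctan(f[0]).round(4),'axis z',(f[1]-.012*np.hypot(1,f[0])).round(4))
E
python3 - <<'E'
from h import *
r.move_linear(hp(.331),vel=.03); r.sleep(.3); st(); beam()
r.set_gripper(1.0); st('open'); r.sleep(.3); beam()
E
```

```text
t 28.24 p [0.52   0.1895 0.1895] F [ 1.  -5.8 -3.9] op 0.129
side beam 3923 0.3323 axis z 0.1646
top beam 2480 0.332 axis z 0.1644
open t 29.55 p [0.5201 0.1903 0.1898] F [ 1.3  0.4 -0.6] op 0.999
side beam 3882 0.3331 axis z 0.1646
top beam 2481 0.3331 axis z 0.1643
```

```bash
python3 - <<'E'
from h import *
p=r.current_tool_pos()
r.move_linear([p[0],p[1],.34],vel=.15)
r.move_to([.40,.18,.36],q(yaw)); r.sleep(1.2); st(); beam()
for n in('side','top'):
    d=grab(n,n+'7'); W=xyz(d).reshape(-1,3); l=np.c_[W[:,:2]@X,W[:,:2]@Y,W[:,2]]*1000
    c=-96.2-110*np.cos(.333); k=l[(abs(l[:,0]-556)<35)&(abs(l[:,1]-c)<30)&(l[:,2]>170)&(l[:,2]<200)]; print('tab',len(k),[np.round(v,1) for v in cv2.minAreaRect(k[:,:2].astype(np.float32))] if len(k)>4 else '',k[:,2].max(), 'expect top',165-110*np.sin(.333)+65)
d=load('side7'); e=load('top7'); im=np.hstack([cv2.resize(d['pixels'][130:480,230:460,::-1],(400,600)),cv2.resize(e['pixels'][160:330,200:520,::-1],(400,600))]); cv2.imwrite('pics/c7.png',np.clip(im*1.7,0,255).astype(np.uint8))
E
```

```text
t 33.36 p [0.4  0.18 0.36] F [ 1.1  0.3 -0. ] op 1.003
side beam 3920 0.3323 axis z 0.1646
top beam 2903 0.3336 axis z 0.1644
tab 194 [array([ 555.3, -206. ]), array([14.5, 26. ]), np.float64(89.2)] 197.4883774439683 expect top 194.04323377266962
tab 103 [array([ 555.4, -204.1]), array([16.3, 26.4]), np.float64(88.0)] 198.2685194954401 expect top 194.04323377266962
```

View pics/c7.png

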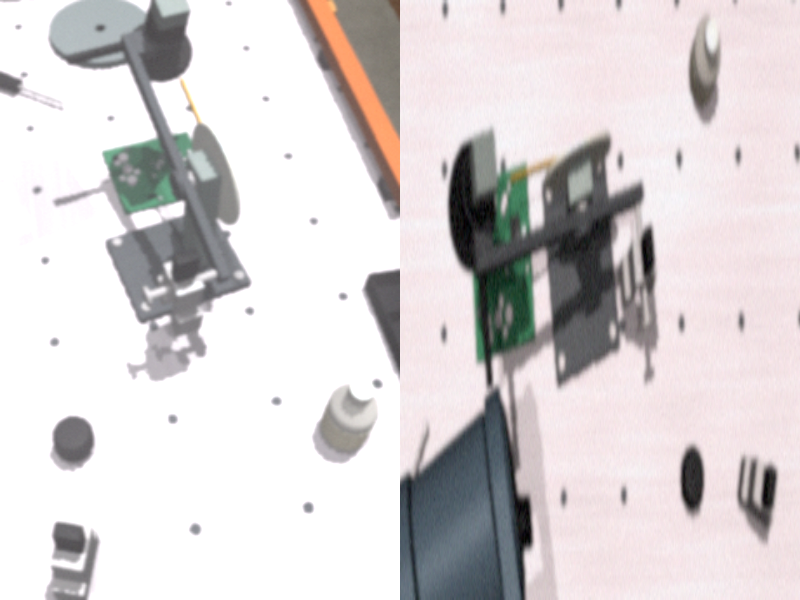

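Everything holds: the weight hangs on the rod, the beam reads 0.333, and the other things haven't moved. I'm handing in.

```bash
python3 -c "
from h import *
print(r.current_t()); r.hand_in()"
```

```text
34.0583
the job is handed in; nothing more can be done
```

The slotted counterweight hangs by itself on the tail rod, and the beam is in line with the set pointer. I handed the job in at 34.1 s of the 54 s allowed.

- **Beam angle:** before release, just after release, and again more than a second after the gripper had withdrawn, the beam read 0.332–0.334 rad in both cameras. I estimate the pointer at 0.333 rad, good to about 0.005 rad.
- **First grasp missed:** the fingertips really stand about 40 mm higher than the reported TCP and `r.finger_overhang` imply. I measured this in the depth images at two poses, corrected for it, and the second grasp held.
- **Pointer readings disagreed at first:** the needle's angle from the pivot came out at 0.36 rad and its slope at about 0.33 rad. The first reading was taken on the needle's top edge. I had already set the beam to 0.363 rad, so I lowered it while still holding the handle.
- **Weight leans a little:** it hangs about 0.1 rad off vertical. The tab's centre is 4–6 mm off the rod in y, and its top read 3–4 mm higher than expected.
- **Other things:** in the last picture the block weight, lens, flux bottle, board and pointer look unmoved. The reel and screwdriver are only partly in view, but the robot did not work near them. I checked this by eye, not by measurement.

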